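# Set the hold-down screw of a toy chest and close its lid

### The arm

A 6-joint arm with a two-finger parallel gripper is mounted at the origin on the work surface. World frame = base frame: x ahead of the robot, y to its left, z up, the work surface at z = 0. Lengths are in m, angles in degrees, forces in N, time in s.
With the tool pointing down it reaches from about 0.3 to 0.75 m from the base axis. Payload 8.5 kg.
Tool frame: the origin (TCP) lies between the finger pads; the fingertips stand 22 mm ahead of it and the grasp point (between the pads) lies 3 mm ahead of it (env.nose_length is the distance from the TCP to the fingertips, in m); z points along the fingers, x is the direction in which the jaws open and shut, and the axes are right-handed (so a half turn about z gives the same grasp; the last joint's range is limited). The gripper opens to 85 mm and grips with 20 to 120 N. Pads are 22 mm wide; open, the fingers measure 114 mm over their backs; the gripper's body (76 mm by 85 mm) begins 54 mm behind the grasp point. The pads swing forward as they close: fully open they stand 13 mm farther back than shut.
Start: joints at [59.284, 21.807, 74.336, -0, 83.858, -12.336], TCP at [0.173, 0.522, 0.253] pointing down, gripper open.
Joint ranges: [-178.18, 178.18], [-50.72, 133.34], [12.68, 142.11], [-81.47, 261.47], [9.98, 163.14], [-165.26, 165.26]. Speed limits (degrees/s): [136.94, 136.94, 180, 180, 180, 180].

### API

Orientations are given as a 3x3 rotation matrix whose columns are the frame's x, y, z axes.
In Python, from rig import env gives the robot as it stands.
- The arm moves only by the tool arm_command, never from a script. Its argument "steps" is a list of rows, each an object with "delta_pos": the shift along the world's x, y, z in mm, a list of three; "dr": the turn, a rotation vector about the world's x, y, z in degrees, a list of three. In form: [{"delta_pos": [dx, dy, dz], "dr": [wx, wy, wz]}, ...]. A call has 1 to 20 rows; each row shifts and turns the commanded pose from where the row before left it; what a row does not reach is not made up. A row lasts 1/10 s, in which the tool goes at most 50 mm and 8.59 degrees, less where a joint would pass 70% of its speed; a pose out of reach is approached as far as the arm can. A call with a gripper value outside its range is refused whole. "grip" is the opening, from 0 (shut) to 1 (fully open), set as the call begins (left out, the last holds). The fingers move at their own pace and stop on an object; "squeeze" is the grip in N (left out, the last holds). Time passes only in rows, so rows that do not move let the fingers close. It gives the time, the measured TCP pose, the force and the opening at its end, in the units of the state.
- env.observe(): the state, without advancing time (a new reading comes with each control period).
- env.get_image(name): name is "scene" or "top"; returns the picture (480x640x3 uint8, blue, green, red); there is no depth.
- env.get_calibration(name): a dict with "fx", "fy", "cx", "cy" (pixels), "view" (4x4, takes a point from world to camera coordinates). Camera axes: x right, y up, looking along -z (the intrinsics and any distortion apply to the point x, -y, -z); pixel columns grow to the right and rows downward; lengths in m; the calibration is good to about 2 mm. A picture is of the moment at which its call begins. get_calibration takes no time and is no camera call.
- env.close_job(): hands the job in, once; it reports no verdict.
The state is a dict: "time_s": time; "q": joint angles; "qvel": joint speeds; "joint_efforts": joint torques, N m; "position": TCP position; "tool_rot": TCP orientation; "ft_force": force on the tool from outside, world axes, zero at the start; "wrist_torque": the same for the moment, N m; "grip_width": finger opening in m.
Only numpy, scipy, OpenCV 4.12 (cv2) and the standard library are available. Lean on these libraries where they do the work, as an engineer would, in place of code of your own. Each camera call takes 0.05 s, during which the arm holds its last target. There are 200 camera calls.

### The job

Set the running clearance of the toy chest's sliding lid: turn the wing screw on the bridge clockwise (seen from above) until its shoe bottoms on the lid, snug but not forced, then back it off a quarter of a turn. After that, gently push the lid fully home against the chest's end board, and leave the block, skittle and ring beside the chest alone.

Things in the scene. Friction and masses are not known exactly. Their poses are not given: they have to be found in the camera images.
- wing (a point): Grip point on the steel wing of the hold-down screw: a flat upright bar 38 mm long (its x axis), 10 mm thick (y), 26 mm tall, centred on this point on the vertical screw axis (z up). Below it a round collar 22 mm across, 6 mm high, and a 12 mm stem through a dark steel bridge. The bridge's top is 38 mm below this point at the start and at least 28 mm below it in use.
- screw (a joint): Angle turned by the screw, rad, 0 at the start, growing clockwise from above, lowering wing and shoe (black, 32 mm across, under the bridge) by 12 mm a turn. The shoe bottoms on the lid 0.25 to 0.6 turn from the start. The thread drags with 0.06 N m; then the torque climbs by 0.1 N m per 0.1 rad: 0.05 to 0.15 above the drag is snug, 0.2 forced. Let go while tight, it springs back to just touching.
- lid_top (a point): Point on the top face of the plywood lid (8 mm thick, 144 mm wide); it travels with the lid and lies just under the screw axis when the lid is home. y points along the lid's closing direction, z up.
- lid_bar (a point): Centre of the wooden finger bar on the lid, 70 mm long (x), 16 mm thick (y), 22 mm tall (z up), standing on the lid's top face. Its y axis is the direction in which the lid closes, towards the screw. When the lid is home the bar is 105 mm from the screw axis. The chest's side walls rise 12 mm above the lid, 73 mm either side of the bar's centre.
- lid (a joint): How far the lid is open, m: 0 is fully home against the end board, 0.04 to 0.075 at the start. It slides with 2 N of friction when the shoe does not bear on it.
- block_a: Bystander: beech block 60 x 30 x 30 mm on the table; origin under its centre.
- skittle: Bystander: small turned wooden skittle 84 mm tall, 40 mm across; origin under its centre.
- toy_ring: Bystander: flat wooden ring 64 mm across, 18 mm high; origin under its centre.

How it is judged:
By the outcome, as a careful person would: the job done as asked, in the order asked, and still so for the second after the job is handed in, with the robot touching nothing.
It also fails if it takes over 72 s, if anything falls off the work surface, if the arm or the gripper's body presses on something with over 40 N, if the wrist force passes 120 N, or if a joint passes its speed limit or range.

## Working session

There is one attempt and no reset: what is moved stays moved. The work goes in short steps, Python scripts to look and compute and a tool call to move; the robot and the scene stay as the last step left them, time stands still between calls to the robot, and variables do not carry over. Pictures are saved under pics/ and viewed, about 8 in all and at most 12, crops included, and the job is handed in when it is done.

Besides the shell and the picture viewer there is one more tool, called after "Request:" as name(argument=value, ...), one argument or row to a line, values as JSON. arm_command: Moves the arm, as the interface text tells. Its arguments: {"type":"object","properties":{"steps":{"type":"array"},"grip":{"type":"number"},"squeeze":{"type":"number"}},"required":["steps"]}

```bash
mkdir -p pics; python3 - <<'E'
from rig import env
import cv2,numpy as np
for n in("scene","top"):
    cv2.imwrite(f"pics/{n}0.png",env.get_image(n)); c=env.get_calibration(n); print(n,c)
s=env.observe(); print(s)
E
```

```text
scene {'fx': 473.28406987188583, 'fy': 473.28406987188583, 'cx': 317.1218967095718, 'cy': 249.99062710829458, 'view': array([[-0.67353533,  0.73881763, -0.02233071,  0.33419162],
       [-0.42905848, -0.36618932,  0.82572041,  0.16893809],
       [ 0.60187953,  0.56573305,  0.56363742, -1.17042495],
       [ 0.        ,  0.        ,  0.        ,  1.        ]])}
top {'fx': 482.2782116245144, 'fy': 482.2782116245144, 'cx': 324.67164194230463, 'cy': 235.31735282987108, 'view': array([[-0.01639245, -0.99984038,  0.00710607,  0.09226838],
       [ 0.98999289, -0.01523391,  0.14029255, -0.60182739],
       [-0.1401619 ,  0.0093347 ,  0.9900846 , -0.7986466 ],
       [ 0.        ,  0.        ,  0.        ,  1.        ]])}
{'time_s': 0.1, 'q': array([ 5.92854508e+01,  2.18378425e+01,  7.43785884e+01,  1.48395244e-03,
        8.38574340e+01, -1.23347164e+01]), 'qvel': array([-0.02627336, -0.0256485 , -0.10717055, -0.03507833,  0.14605417,
        0.02461849]), 'joint_efforts': array([ 3.92748305e-03, -4.49226022e+01, -2.31653327e+01, -1.94479321e-04,
        3.76390628e-03,  2.30175226e-05]), 'position': array([0.17329262, 0.52174994, 0.25277755]), 'tool_rot': array([[ 3.15317248e-01,  9.48986075e-01, -6.80604762e-04],
       [ 9.48985490e-01, -3.15317839e-01, -1.09518908e-03],
       [-1.25392601e-03, -3.00552037e-04, -9.99999169e-01]]), 'ft_force': array([-0.08778471,  0.20036767, -0.28515954]), 'wrist_torque': array([ 0.06108841, -0.01143666,  0.05181266]), 'grip_width': 0.08538273199140248}
```

View pics/scene0.png

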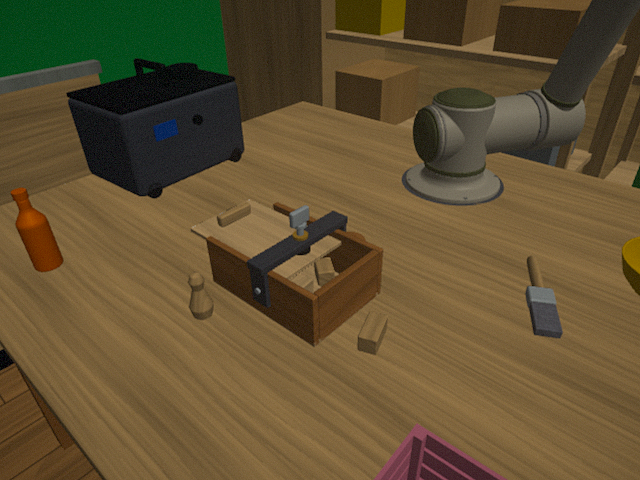

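View pics/top0.png

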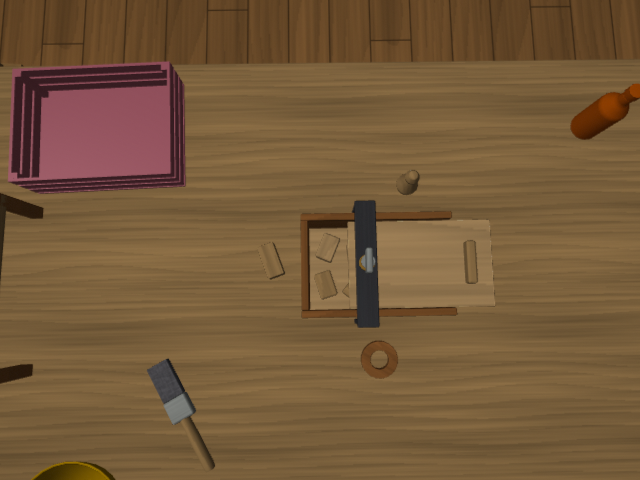

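The chest lies with its end board at left in the top view (column 305). The wing is near (369,260), the bar near (470,262), and the lid closes towards +y. I'll enlarge both views to read the pixels.

```bash
python3 - <<'E'
import cv2
t=cv2.imread("pics/top0.png");s=cv2.imread("pics/scene0.png")
cv2.imwrite("pics/tc.png",cv2.resize(t[195:335,295:500],None,fx=3.9,fy=3.9,interpolation=cv2.INTER_CUBIC))
cv2.imwrite("pics/sc.png",cv2.resize(s[190:310,190:350],None,fx=5,fy=5,interpolation=cv2.INTER_CUBIC))
E
```

```text
(no output)
```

View pics/tc.png

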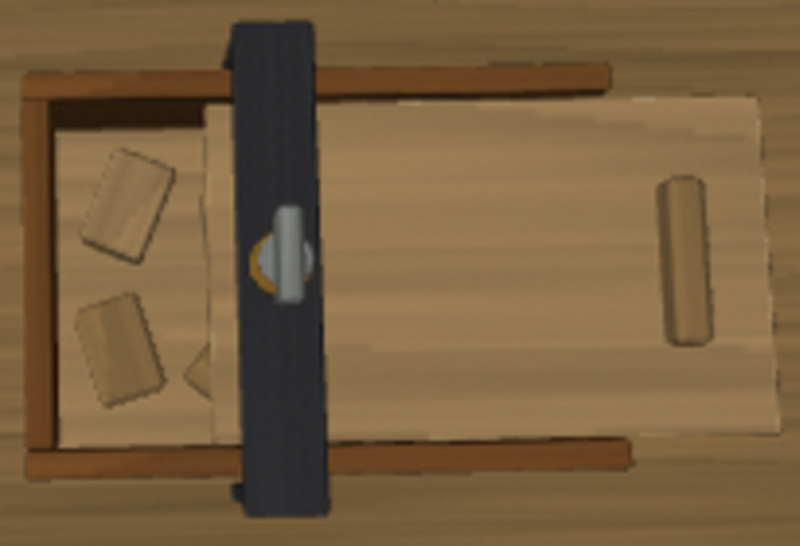

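View pics/sc.png

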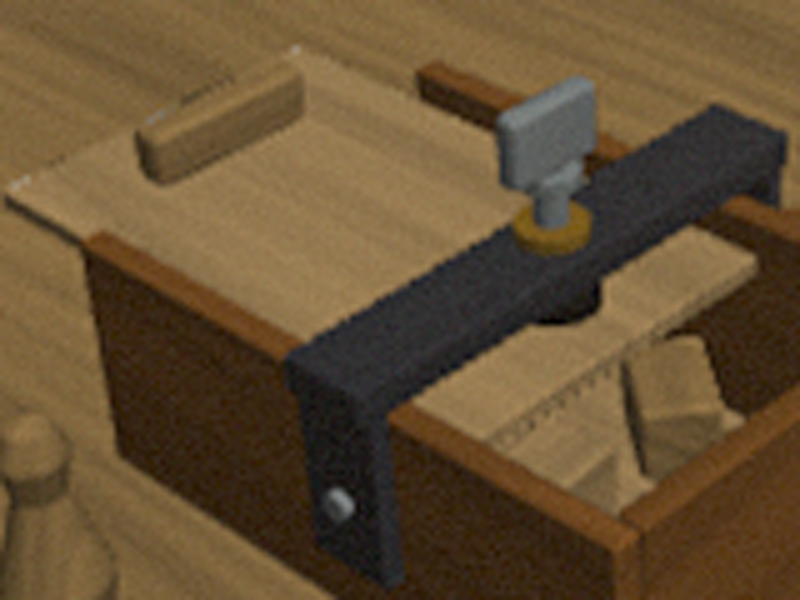

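```bash
cat >h.py <<'E'
import numpy as np
from rig import env
from scipy.optimize import least_squares
C={n:env.get_calibration(n) for n in("scene","top")}
def proj(n,P):
    c=C[n];p=(np.c_[np.atleast_2d(P),np.ones(len(np.atleast_2d(P)))]@c["view"].T)[:,:3]
    return np.c_[c["cx"]+c["fx"]*p[:,0]/-p[:,2],c["cy"]-c["fy"]*p[:,1]/-p[:,2]]
T=lambda u,v:(295+u/3.9-.5*(1-1/3.9),195+v/3.9-.5*(1-1/3.9))
S=lambda u,v:(190+u/5-.4,190+v/5-.4)
def box(p,c):  # c rows in box coords
    a=np.radians(p[3]);R=np.array([[np.cos(a),-np.sin(a),0],[np.sin(a),np.cos(a),0],[0,0,1]])
    return np.array(c)@R.T+p[:3]
def fit(tp,sp,x0=(.6,0,.15,0)):
    f=lambda p:np.r_[(proj("top",box(p,[c for c,_ in tp]))-[T(*u) for _,u in tp]).ravel(),(proj("scene",box(p,[c for c,_ in sp]))-[S(*u) for _,u in sp]).ravel()]
    r=least_squares(f,x0);return r.x,f(r.x).round(1)
def ray(n,uv,z):
    r=least_squares(lambda q:(proj(n,[q[0],q[1],z])-uv).ravel(),[.6,0]);return r.x
E
python3 - <<'E'
from h import *
np.set_printoptions(suppress=True,precision=4)
for n in C: V=C[n]["view"];print(n,-V[:3,:3].T@V[:3,3])
# wing: half 19,5,13 mm
a,b,c=.019,.005,.013
# box local +x ~ world +x, +y ~ world +y (left in top; toward scene camera right-front)
sp=[((a,-b,c),(500,113)),((-a,-b,c),(580,76)),((-a,b,c),(597,83)),((a,b,c),(514,122)),((a,b,-c),(516,190)),((a,-b,-c),(502,180)),((-a,b,-c),(597,148))]
tp=[((a,-b,c),(304,206)),((-a,-b,c),(305,302)),((a,b,c),(277,206)),((-a,b,c),(279,302))]
print("wing",fit(tp,sp))
a,b,c=.035,.008,.011
sp=[((a,-b,c),(137,132)),((-a,-b,c),(292,64)),((-a,b,c),(304,72)),((a,b,c),(158,145)),((a,b,-c),(164,184)),((-a,b,-c),(304,104))]
tp=[((a,-b,c),(704,177)),((-a,-b,c),(712,345)),((a,b,c),(665,177)),((-a,b,c),(673,345))]
print("bar",fit(tp,sp))
# bridge & walls (tops): triangulate bridge top corner
w=fit(tp,sp)[0]
for z in(.08,.09,.1):
  print(z,[ray("top",T(*u),z) for u in((606,65),(628,440),(313,22),(329,512),(235,22),(243,515))])
E
```

```text
scene [1.002  0.4771 0.5277]
top [0.4854 0.0905 0.8745]
wing (array([ 0.5495,  0.0172,  0.1533, -1.2653]), array([ 1. , -1.3,  0.9, -0.2,  1.2, -1.4,  0.8, -0.3, -0.8,  0. ,  0.5,
       -1.5,  1.7, -0.9,  0.9,  0.4,  1.3,  1.3, -0.3,  1.1,  2.1,  0.4]))
bar (array([ 0.5498, -0.1524,  0.0933, -0.5935]), array([ 0.7, -1. ,  0.8, -0.6,  0.8, -1. ,  0.8, -0.5, -0.4, -1.1, -1.4,
       -1.6,  1.7, -0.6,  0.9, -0.7,  1.3,  2. ,  2.9,  3.3]))
0.08 [array([ 0.6353, -0.128 ]), array([ 0.4756, -0.1288]), array([ 0.6561, -0.0024]), array([ 0.4481, -0.0026]), array([0.6566, 0.0313]), array([0.4475, 0.0332])]
0.09 [array([ 0.6335, -0.1253]), array([ 0.4758, -0.126 ]), array([ 0.654 , -0.0012]), array([ 0.4486, -0.0014]), array([0.6544, 0.032 ]), array([0.448 , 0.0339])]
0.1 [array([ 0.6316, -0.1225]), array([ 0.4759, -0.1233]), array([ 0.6518, -0.0001]), array([ 0.449 , -0.0003]), array([0.6523, 0.0328]), array([0.4484, 0.0346])]
```

Geometry is consistent: wing at (0.5495, 0.017, 0.153), bar at (0.550, -0.152, 0.093) and lid open about 64 mm, with yaw near 0. Next I move above the wing with the jaws along y.

Request:
arm_command(
  steps=[
    {"delta_pos": [19, -25, 0], "dr": [0, 0, 0.9]},
    {"delta_pos": [19, -25, 0], "dr": [0, 0, 0.9]},
    {"delta_pos": [19, -25, 0], "dr": [0, 0, 0.9]},
    {"delta_pos": [19, -25, 0], "dr": [0, 0, 0.9]},
    {"delta_pos": [19, -25, 0], "dr": [0, 0, 0.9]},
    {"delta_pos": [19, -25, 0], "dr": [0, 0, 0.9]},
    {"delta_pos": [19, -25, 0], "dr": [0, 0, 0.9]},
    {"delta_pos": [19, -25, 0], "dr": [0, 0, 0.9]},
    {"delta_pos": [19, -25, 0], "dr": [0, 0, 0.9]},
    {"delta_pos": [19, -25, 0], "dr": [0, 0, 0.9]},
    {"delta_pos": [19, -25, 0], "dr": [0, 0, 0.9]},
    {"delta_pos": [19, -25, 0], "dr": [0, 0, 0.9]},
    {"delta_pos": [19, -25, 0], "dr": [0, 0, 0.9]},
    {"delta_pos": [19, -25, 0], "dr": [0, 0, 0.9]},
    {"delta_pos": [19, -25, 0], "dr": [0, 0, 0.9]},
    {"delta_pos": [19, -25, 0], "dr": [0, 0, 0.9]},
    {"delta_pos": [19, -25, 0], "dr": [0, 0, 0.9]},
    {"delta_pos": [19, -25, 0], "dr": [0, 0, 0.9]},
    {"delta_pos": [17, -27, 0], "dr": [0, 0, 0.9]},
    {"delta_pos": [17, -27, 0], "dr": [0, 0, 0.7]},
  ],
  grip=0.6,
)

```text
time_s: 2.1
position: [0.5499, 0.0168, 0.2529]
tool_rot: [[0.01, 1.0, -0.001], [1.0, -0.01, 0.0], [0.0, -0.001, -1.0]]
ft_force: [0.6, 0.1, -0.2]
grip_width: 0.0515
```

Request:
arm_command(
  steps=[
    {"delta_pos": [0, 0, 0], "dr": [0, 0, 0]},
    {"delta_pos": [0, 0, 0], "dr": [0, 0, 0]},
    {"delta_pos": [0, 0, 0], "dr": [0, 0, 0]},
    {"delta_pos": [0, 0, 0], "dr": [0, 0, 0]},
  ],
)

```text
time_s: 2.5
position: [0.549, 0.0188, 0.2535]
tool_rot: [[0.009, 1.0, -0.0], [1.0, -0.009, 0.0], [0.0, -0.0, -1.0]]
ft_force: [0.3, 0.6, -1.0]
grip_width: 0.0512
```

Request:
arm_command(
  steps=[
    {"delta_pos": [0, -1, -14], "dr": [0, 0, 0]},
    {"delta_pos": [0, 0, -14], "dr": [0, 0, 0]},
    {"delta_pos": [0, 0, -14], "dr": [0, 0, 0]},
    {"delta_pos": [0, 0, -14], "dr": [0, 0, 0]},
    {"delta_pos": [0, 0, -12], "dr": [0, 0, 0]},
    {"delta_pos": [0, 0, -8], "dr": [0, 0, 0]},
    {"delta_pos": [0, 0, -6], "dr": [0, 0, 0]},
    {"delta_pos": [0, 0, -4], "dr": [0, 0, 0]},
    {"delta_pos": [0, 0, 0], "dr": [0, 0, 0]},
    {"delta_pos": [0, 0, 0], "dr": [0, 0, 0]},
  ],
)

```text
time_s: 3.5
position: [0.5496, 0.017, 0.1677]
tool_rot: [[0.01, 1.0, 0.001], [1.0, -0.01, -0.0], [-0.0, 0.001, -1.0]]
ft_force: [-0.0, 0.2, -0.7]
grip_width: 0.0515
```

```bash
python3 - <<'E'
from rig import env
import cv2
a=env.get_image("top")[200:320,300:440];b=env.get_image("scene")[170:290,230:370]
cv2.imwrite("pics/pre.png",cv2.resize(cv2.hconcat([a,b]),None,fx=2.85,fy=2.85,interpolation=cv2.INTER_CUBIC))
s=env.observe();print(s["position"],s["ft_force"],s["wrist_torque"],s["q"])
E
```

```text
[0.54959734 0.01687092 0.16773689] [ 0.43315369  0.36504777 -0.25902771] [0.00315084 0.01690803 0.03039203] [-1.05805140e+01  2.61727844e+01  8.23091560e+01 -1.23637391e-04
  7.14703871e+01 -9.99970281e+01]
```

View pics/pre.png

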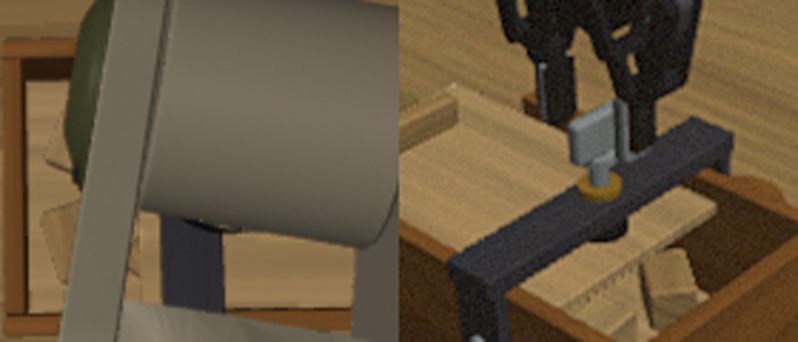

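The fingers straddle the wing (crop about (570–625, 100–165)), with the tips near its lower edge and clear of the bridge. I go down 2 mm and close.

Request:
arm_command(
  steps=[
    {"delta_pos": [0, 0, -2], "dr": [0, 0, 0]},
    {"delta_pos": [0, 0, 0], "dr": [0, 0, 0]},
  ],
)

```text
time_s: 3.8
position: [0.5494, 0.0169, 0.1652]
tool_rot: [[0.01, 1.0, -0.0], [1.0, -0.01, 0.0], [0.0, -0.0, -1.0]]
ft_force: [-0.0, -0.5, -0.4]
grip_width: 0.0515
```

Request:
arm_command(
  steps=[
    {"delta_pos": [0, 0, 0], "dr": [0, 0, 0]},
    {"delta_pos": [0, 0, 0], "dr": [0, 0, 0]},
    {"delta_pos": [0, 0, 0], "dr": [0, 0, 0]},
    {"delta_pos": [0, 0, 0], "dr": [0, 0, 0]},
    {"delta_pos": [0, 0, 0], "dr": [0, 0, 0]},
    {"delta_pos": [0, 0, 0], "dr": [0, 0, 0]},
    {"delta_pos": [0, 0, 0], "dr": [0, 0, 0]},
    {"delta_pos": [0, 0, 0], "dr": [0, 0, 0]},
  ],
  grip=0,
  squeeze=30,
)

```text
time_s: 4.6
position: [0.5495, 0.0177, 0.1655]
tool_rot: [[0.01, 1.0, 0.0], [1.0, -0.01, 0.001], [0.001, 0.0, -1.0]]
ft_force: [-0.6, 4.4, 1.2]
grip_width: 0.0094
```

```bash
cat > o.py <<'E'
from rig import env
import numpy as np
np.set_printoptions(suppress=True,precision=3)
s=env.observe();R=s["tool_rot"]
print(s["time_s"],s["position"],"F",s["ft_force"],"M",s["wrist_torque"],"yaw %.2f"%np.degrees(np.arctan2(R[1,0],R[0,0])),"q",s["q"],"w",s["grip_width"], "eff6",s["joint_efforts"][5])
E
python3 o.py
```

```text
4.6 [0.549 0.018 0.165] F [-0.561  4.37   1.205] M [ 0.735 -0.011 -0.078] yaw 89.43 q [-10.534  26.312  82.493   0.09   71.189 -99.99 ] w 0.009370294936444805 eff6 -0.07026140810921788
```

Request:
arm_command(
  steps=[
    {"delta_pos": [0, 1, 0], "dr": [0, 0, 0]},
    {"delta_pos": [0, 0, 0], "dr": [0, 0, 0]},
    {"delta_pos": [0, 0, 0], "dr": [0, 0, 0]},
  ],
)

```text
time_s: 4.9
position: [0.5495, 0.0179, 0.1655]
tool_rot: [[0.01, 1.0, 0.0], [1.0, -0.01, -0.0], [-0.0, 0.0, -1.0]]
ft_force: [-0.6, 1.0, 1.6]
grip_width: 0.0092
```

```bash
python3 o.py
```

```text
4.9 [0.549 0.018 0.165] F [-0.632  1.043  1.623] M [ 0.109  0.065 -0.041] yaw 89.42 q [-10.475  26.319  82.484  -0.007  71.182 -99.893] w 0.009240633478552956 eff6 -0.0505293533205986
```

Request:
arm_command(
  steps=[
    {"delta_pos": [0, 0, -0.1], "dr": [0, 0, -3]},
    {"delta_pos": [0, 0, -0.1], "dr": [0, 0, -3]},
    {"delta_pos": [0, 0, -0.1], "dr": [0, 0, -3]},
    {"delta_pos": [0, 0, -0.1], "dr": [0, 0, -3]},
    {"delta_pos": [0, 0, -0.1], "dr": [0, 0, -3]},
    {"delta_pos": [0, 0, -0.1], "dr": [0, 0, -3]},
    {"delta_pos": [0, 0, -0.1], "dr": [0, 0, -3]},
    {"delta_pos": [0, 0, -0.1], "dr": [0, 0, -3]},
    {"delta_pos": [0, 0, -0.1], "dr": [0, 0, -3]},
    {"delta_pos": [0, 0, -0.1], "dr": [0, 0, -3]},
  ],
)

```text
time_s: 5.9
position: [0.5495, 0.0181, 0.1644]
tool_rot: [[0.51, 0.86, 0.0], [0.86, -0.51, 0.0], [0.001, 0.0, -1.0]]
ft_force: [0.7, 2.9, 1.8]
grip_width: 0.0093
```

```bash
python3 o.py
```

```text
5.9 [0.55  0.018 0.164] F [0.691 2.859 1.779] M [0.3   0.042 0.015] yaw 59.30 q [-10.465  26.382  82.563   0.028  71.039 -69.778] w 0.009273270507649407 eff6 -0.6333854421973228
```

```bash
cat > m.py <<'E'
from rig import env
import numpy as np
m=[];e=[];F=[]
for i in range(5):
    s=env.observe();m.append(s["wrist_torque"][2]);e.append(s["joint_efforts"][5]);F.append(s["ft_force"])
    if i<4: env.get_image("scene")
R=s["tool_rot"]
print("t %.2f yaw %.2f"%(s["time_s"],np.degrees(np.arctan2(R[1,0],R[0,0]))),"Mz",np.round(m,3),"mean %.3f"%np.mean(m),"e6",np.round(e,3),"F",np.mean(F,0).round(1),s["position"].round(4))
E
python3 m.py
```

```text
t 6.10 yaw 59.49 Mz [ 0.015 -0.086 -0.111 -0.051 -0.105] mean -0.068 e6 [-0.633 -0.239  0.453  0.141 -0.013] F [0.6 2.8 2.2] [0.5495 0.0181 0.1644]
```

Request:
arm_command(
  steps=[
    {"delta_pos": [0, 0, -0.1], "dr": [0, 0, -3]},
    {"delta_pos": [0, 0, -0.1], "dr": [0, 0, -3]},
    {"delta_pos": [0, 0, -0.1], "dr": [0, 0, -3]},
    {"delta_pos": [0, 0, -0.1], "dr": [0, 0, -3]},
    {"delta_pos": [0, 0, -0.1], "dr": [0, 0, -3]},
    {"delta_pos": [0, 0, -0.1], "dr": [0, 0, -3]},
    {"delta_pos": [0, 0, -0.1], "dr": [0, 0, -3]},
    {"delta_pos": [0, 0, -0.1], "dr": [0, 0, -3]},
    {"delta_pos": [0, 0, -0.1], "dr": [0, 0, -3]},
    {"delta_pos": [0, 0, -0.1], "dr": [0, 0, -3]},
  ],
)

```text
time_s: 7.1
position: [0.5497, 0.0183, 0.1635]
tool_rot: [[0.871, 0.491, 0.001], [0.491, -0.871, 0.001], [0.001, -0.0, -1.0]]
ft_force: [0.9, 4.3, 2.3]
grip_width: 0.0093
```

```bash
python3 m.py
```

```text
t 7.30 yaw 29.54 Mz [ 0.032 -0.004 -0.076 -0.115 -0.091] mean -0.051 e6 [-0.633 -0.221  0.451  0.11  -0.044] F [1.8 4.6 2.4] [0.5497 0.0182 0.1634]
```

Request:
arm_command(
  steps=[
    {"delta_pos": [0, 0, -0.1], "dr": [0, 0, -3]},
    {"delta_pos": [0, 0, -0.1], "dr": [0, 0, -3]},
    {"delta_pos": [0, 0, -0.1], "dr": [0, 0, -3]},
    {"delta_pos": [0, 0, -0.1], "dr": [0, 0, -3]},
    {"delta_pos": [0, 0, -0.1], "dr": [0, 0, -3]},
    {"delta_pos": [0, 0, -0.1], "dr": [0, 0, -3]},
    {"delta_pos": [0, 0, -0.1], "dr": [0, 0, -3]},
  ],
)

```text
time_s: 8.0
position: [0.5498, 0.0183, 0.1628]
tool_rot: [[0.989, 0.147, 0.001], [0.147, -0.989, 0.001], [0.001, -0.001, -1.0]]
ft_force: [2.8, 4.0, 1.9]
grip_width: 0.0091
```

```bash
python3 m.py
```

```text
t 8.20 yaw 8.54 Mz [ 0.097 -0.075 -0.053 -0.082 -0.059] mean -0.034 e6 [-0.632 -0.144  0.381  0.069 -0.04 ] F [3.  5.1 1.7] [0.5498 0.0183 0.1628]
```

Request:
arm_command(
  steps=[
    {"delta_pos": [0.5, 1, 0], "dr": [0, 0, -0.5]},
    {"delta_pos": [0, 0, 0], "dr": [0, 0, -0.5]},
    {"delta_pos": [0, 0, 0], "dr": [0, 0, -0.5]},
    {"delta_pos": [0, 0, 0], "dr": [0, 0, -0.5]},
    {"delta_pos": [0, 0, -0.1], "dr": [0, 0, -0.5]},
    {"delta_pos": [0, 0, 0], "dr": [0, 0, -0.5]},
  ],
)

```text
time_s: 8.8
position: [0.55, 0.0186, 0.1626]
tool_rot: [[0.996, 0.094, 0.0], [0.094, -0.996, -0.001], [0.0, 0.001, -1.0]]
ft_force: [0.1, -2.9, 4.5]
grip_width: 0.009
```

```bash
python3 m.py
```

```text
t 9.00 yaw 5.41 Mz [ 0.04   0.011 -0.011  0.001 -0.064] mean -0.005 e6 [-0.076 -0.021  0.068  0.001 -0.027] F [-0.2 -3.9  4. ] [0.55   0.0186 0.1626]
```

Request:
arm_command(
  steps=[
    {"delta_pos": [0, 0, 0], "dr": [0, 0, -0.5]},
    {"delta_pos": [0, 0, 0], "dr": [0, 0, -0.5]},
    {"delta_pos": [0, 0, -0.1], "dr": [0, 0, -0.5]},
    {"delta_pos": [0, 0, 0], "dr": [0, 0, -0.5]},
    {"delta_pos": [0, 0, 0], "dr": [0, 0, -0.5]},
    {"delta_pos": [0, 0, 0], "dr": [0, 0, -0.5]},
    {"delta_pos": [0, 0, -0.1], "dr": [0, 0, -0.5]},
    {"delta_pos": [0, 0, 0], "dr": [0, 0, -0.5]},
  ],
)

```text
time_s: 9.8
position: [0.55, 0.0186, 0.1625]
tool_rot: [[1.0, 0.024, 0.0], [0.024, -1.0, -0.001], [0.0, 0.001, -1.0]]
ft_force: [-0.7, -4.8, 5.1]
grip_width: 0.0091
```

```bash
python3 m.py
```

```text
t 10.00 yaw 1.39 Mz [ 0.04   0.055 -0.033  0.009 -0.064] mean 0.001 e6 [-0.075 -0.003  0.06  -0.003 -0.021] F [-0.5 -5.   5.2] [0.55   0.0186 0.1625]
```

Request:
arm_command(
  steps=[
    {"delta_pos": [0, -0.5, 0], "dr": [0, 0, -0.5]},
    {"delta_pos": [0, 0, 0], "dr": [0, 0, -0.5]},
    {"delta_pos": [0, 0, -0.1], "dr": [0, 0, -0.5]},
    {"delta_pos": [0, 0, 0], "dr": [0, 0, -0.5]},
    {"delta_pos": [0, 0, 0], "dr": [0, 0, -0.5]},
    {"delta_pos": [0, 0, 0], "dr": [0, 0, -0.5]},
    {"delta_pos": [0, 0, 0], "dr": [0, 0, -0.5]},
  ],
)

```text
time_s: 10.7
position: [0.55, 0.0186, 0.1624]
tool_rot: [[0.999, -0.037, 0.0], [-0.037, -0.999, 0.0], [0.0, -0.0, -1.0]]
ft_force: [-0.2, -2.2, 5.3]
grip_width: 0.009
```

```bash
python3 m.py
```

```text
t 10.90 yaw -2.11 Mz [ 0.016  0.057 -0.033 -0.051 -0.048] mean -0.012 e6 [-0.075 -0.005  0.058 -0.005 -0.023] F [-0.1 -2.4  4.7] [0.55   0.0185 0.1624]
```

Request:
arm_command(
  steps=[
    {"delta_pos": [0, 0, 0], "dr": [0, 0, -0.5]},
    {"delta_pos": [0, 0, 0], "dr": [0, 0, -0.5]},
    {"delta_pos": [0, 0, -0.1], "dr": [0, 0, -0.5]},
    {"delta_pos": [0, 0, 0], "dr": [0, 0, -0.5]},
    {"delta_pos": [0, 0, 0], "dr": [0, 0, -0.5]},
    {"delta_pos": [0, 0, 0], "dr": [0, 0, -0.5]},
    {"delta_pos": [0, 0, 0], "dr": [0, 0, -0.5]},
  ],
)

```text
time_s: 11.6
position: [0.55, 0.0186, 0.1622]
tool_rot: [[0.995, -0.098, 0.0], [-0.098, -0.995, 0.0], [0.0, -0.0, -1.0]]
ft_force: [-0.0, -3.0, 6.6]
grip_width: 0.0093
```

```bash
python3 m.py
```

```text
t 11.80 yaw -5.61 Mz [ 0.021 -0.007 -0.066 -0.009 -0.046] mean -0.021 e6 [-0.075 -0.006  0.055 -0.007 -0.025] F [-0.1 -2.9  5.3] [0.55   0.0186 0.1623]
```

Request:
arm_command(
  steps=[
    {"delta_pos": [0, 0, 0], "dr": [0, 0, -1]},
    {"delta_pos": [0, 0, 0], "dr": [0, 0, -1]},
    {"delta_pos": [0, 0, -0.1], "dr": [0, 0, -1]},
    {"delta_pos": [0, 0, 0], "dr": [0, 0, -1]},
    {"delta_pos": [0, 0, -0.1], "dr": [0, 0, -1]},
    {"delta_pos": [0, 0, 0], "dr": [0, 0, -1]},
    {"delta_pos": [0, 0, 0], "dr": [0, 0, -0.5]},
    {"delta_pos": [0, 0, 0], "dr": [0, 0, -0.5]},
  ],
)

```text
time_s: 12.6
position: [0.5501, 0.0185, 0.162]
tool_rot: [[0.976, -0.219, 0.001], [-0.219, -0.976, 0.0], [0.0, -0.0, -1.0]]
ft_force: [-0.0, -1.8, 5.2]
grip_width: 0.0095
```

```bash
python3 m.py
```

```text
t 12.80 yaw -12.63 Mz [ 0.046  0.001 -0.012 -0.036 -0.063] mean -0.013 e6 [-0.068  0.001  0.061 -0.005 -0.024] F [ 0.7 -2.3  5.1] [0.5501 0.0185 0.162 ]
```

Request:
arm_command(
  steps=[
    {"delta_pos": [0, 0, 0], "dr": [0, 0, -1]},
    {"delta_pos": [0, 0, 0], "dr": [0, 0, -1]},
    {"delta_pos": [0, 0, -0.1], "dr": [0, 0, -1]},
    {"delta_pos": [0, 0, 0], "dr": [0, 0, -1]},
    {"delta_pos": [0, 0, -0.1], "dr": [0, 0, -1]},
    {"delta_pos": [0, 0, 0], "dr": [0, 0, -1]},
    {"delta_pos": [0, 0, 0], "dr": [0, 0, -0.5]},
    {"delta_pos": [0, 0, 0], "dr": [0, 0, -0.5]},
  ],
)

```text
time_s: 13.6
position: [0.5501, 0.0185, 0.1618]
tool_rot: [[0.942, -0.336, 0.001], [-0.336, -0.942, 0.0], [0.001, -0.0, -1.0]]
ft_force: [3.3, -0.6, 5.1]
grip_width: 0.0091
```

```bash
python3 m.py
```

```text
t 13.80 yaw -19.58 Mz [ 0.006 -0.007 -0.005 -0.045 -0.054] mean -0.021 e6 [-0.058 -0.02   0.064 -0.005 -0.034] F [ 3.4 -0.5  4.6] [0.5501 0.0185 0.1618]
```

Request:
arm_command(
  steps=[
    {"delta_pos": [0.4, 0, 0], "dr": [0, 0, -1]},
    {"delta_pos": [0, 0, 0], "dr": [0, 0, -1]},
    {"delta_pos": [0, 0, -0.1], "dr": [0, 0, -1]},
    {"delta_pos": [0, 0, 0], "dr": [0, 0, -1]},
    {"delta_pos": [0, 0, -0.1], "dr": [0, 0, -1]},
    {"delta_pos": [0, 0, 0], "dr": [0, 0, -1]},
    {"delta_pos": [0, 0, -0.1], "dr": [0, 0, -0.5]},
    {"delta_pos": [0, 0, 0], "dr": [0, 0, -0.5]},
  ],
)

```text
time_s: 14.6
position: [0.5502, 0.0185, 0.1616]
tool_rot: [[0.894, -0.448, -0.0], [-0.448, -0.894, 0.0], [-0.0, 0.0, -1.0]]
ft_force: [1.9, -0.5, 6.4]
grip_width: 0.0092
```

```bash
python3 m.py
```

```text
t 14.80 yaw -26.60 Mz [-0.01   0.008  0.052 -0.021 -0.074] mean -0.009 e6 [-0.07  -0.002  0.06  -0.003 -0.022] F [ 1.7 -0.7  6.2] [0.5502 0.0185 0.1615]
```

Request:
arm_command(
  steps=[
    {"delta_pos": [0, 0, 0], "dr": [0, 0, -1]},
    {"delta_pos": [0, 0, 0], "dr": [0, 0, -1]},
    {"delta_pos": [0, 0, -0.1], "dr": [0, 0, -1]},
    {"delta_pos": [0, 0, 0], "dr": [0, 0, -1]},
    {"delta_pos": [0, 0, -0.1], "dr": [0, 0, -1]},
    {"delta_pos": [0, 0, 0], "dr": [0, 0, -1]},
    {"delta_pos": [0, 0, 0], "dr": [0, 0, -0.5]},
    {"delta_pos": [0, 0, 0], "dr": [0, 0, -0.5]},
  ],
)

```text
time_s: 15.6
position: [0.5503, 0.0184, 0.1613]
tool_rot: [[0.833, -0.554, -0.0], [-0.554, -0.833, -0.0], [-0.0, 0.0, -1.0]]
ft_force: [2.2, -1.3, 6.1]
grip_width: 0.0094
```

```bash
python3 m.py
```

```text
t 15.80 yaw -33.60 Mz [ 0.094  0.01   0.006 -0.066 -0.031] mean 0.003 e6 [-0.069 -0.003  0.059 -0.004 -0.022] F [ 2.1 -0.9  5.7] [0.5503 0.0184 0.1613]
```

Request:
arm_command(
  steps=[
    {"delta_pos": [0, 0, 0], "dr": [0, 0, -1]},
    {"delta_pos": [0, 0, 0], "dr": [0, 0, -1]},
    {"delta_pos": [0, 0, -0.1], "dr": [0, 0, -1]},
    {"delta_pos": [0, 0, 0], "dr": [0, 0, -1]},
    {"delta_pos": [0, 0, -0.1], "dr": [0, 0, -1]},
    {"delta_pos": [0, 0, 0], "dr": [0, 0, -1]},
    {"delta_pos": [0, 0, 0], "dr": [0, 0, -0.5]},
    {"delta_pos": [0, 0, 0], "dr": [0, 0, -0.5]},
  ],
)

```text
time_s: 16.6
position: [0.5503, 0.0184, 0.1611]
tool_rot: [[0.759, -0.651, 0.0], [-0.651, -0.759, -0.0], [0.0, 0.0, -1.0]]
ft_force: [2.5, -0.7, 5.5]
grip_width: 0.0093
```

```bash
python3 m.py
```

```text
t 16.80 yaw -40.60 Mz [ 0.027  0.029 -0.024 -0.004 -0.08 ] mean -0.011 e6 [-0.068 -0.002  0.06  -0.003 -0.021] F [ 2.3 -0.9  5.5] [0.5503 0.0184 0.1611]
```

130° turned, still only drag.

Request:
arm_command(
  steps=[
    {"delta_pos": [0, 0, 0], "dr": [0, 0, -1]},
    {"delta_pos": [0, 0, 0], "dr": [0, 0, -1]},
    {"delta_pos": [0, 0, -0.1], "dr": [0, 0, -1]},
    {"delta_pos": [0, 0, 0], "dr": [0, 0, -1]},
    {"delta_pos": [0, 0, -0.1], "dr": [0, 0, -1]},
    {"delta_pos": [0, 0, 0], "dr": [0, 0, -1]},
    {"delta_pos": [0, 0, 0], "dr": [0, 0, -0.5]},
    {"delta_pos": [0, 0, 0], "dr": [0, 0, -0.5]},
  ],
)

```text
time_s: 17.6
position: [0.5504, 0.0184, 0.1609]
tool_rot: [[0.674, -0.739, 0.0], [-0.739, -0.674, -0.0], [0.0, -0.0, -1.0]]
ft_force: [3.1, -2.1, 4.9]
grip_width: 0.0094
```

```bash
python3 m.py
```

```text
t 17.80 yaw -47.61 Mz [ 0.101  0.082 -0.015  0.015 -0.057] mean 0.025 e6 [-0.067  0.004  0.062 -0.004 -0.023] F [ 2.9 -1.3  5.4] [0.5503 0.0184 0.1609]
```

Request:
arm_command(
  steps=[
    {"delta_pos": [0, 0, 0], "dr": [0, 0, -0.5]},
    {"delta_pos": [0, 0, 0], "dr": [0, 0, -0.5]},
    {"delta_pos": [0, 0, -0.1], "dr": [0, 0, -0.5]},
    {"delta_pos": [0, 0, 0], "dr": [0, 0, -0.5]},
    {"delta_pos": [0, 0, 0], "dr": [0, 0, -0.5]},
    {"delta_pos": [0, 0, 0], "dr": [0, 0, -0.5]},
  ],
)

```text
time_s: 18.4
position: [0.5504, 0.0184, 0.1608]
tool_rot: [[0.634, -0.773, 0.0], [-0.773, -0.634, -0.0], [0.0, -0.0, -1.0]]
ft_force: [2.6, -2.7, 4.9]
grip_width: 0.009
```

```bash
python3 m.py
```

```text
t 18.60 yaw -50.61 Mz [ 0.024 -0.036 -0.028 -0.05  -0.061] mean -0.030 e6 [-0.076  0.001  0.063 -0.008 -0.029] F [ 2.8 -2.1  5.3] [0.5504 0.0183 0.1607]
```

No contact yet; that was noise.

Request:
arm_command(
  steps=[
    {"delta_pos": [0, 0, 0], "dr": [0, 0, -1]},
    {"delta_pos": [0, 0, 0], "dr": [0, 0, -1]},
    {"delta_pos": [0, 0, -0.1], "dr": [0, 0, -1]},
    {"delta_pos": [0, 0, 0], "dr": [0, 0, -1]},
    {"delta_pos": [0, 0, -0.1], "dr": [0, 0, -1]},
    {"delta_pos": [0, 0, 0], "dr": [0, 0, -0.5]},
    {"delta_pos": [0, 0, 0], "dr": [0, 0, -0.5]},
  ],
)

```text
time_s: 19.3
position: [0.5504, 0.0183, 0.1605]
tool_rot: [[0.55, -0.835, 0.0], [-0.835, -0.55, -0.0], [0.0, -0.0, -1.0]]
ft_force: [3.0, -2.2, 4.0]
grip_width: 0.0095
```

```bash
python3 m.py
```

```text
t 19.50 yaw -56.59 Mz [ 0.066  0.008  0.03  -0.043 -0.043] mean 0.004 e6 [-0.059 -0.017  0.067 -0.004 -0.034] F [ 3.8 -2.8  5. ] [0.5504 0.0184 0.1605]
```

Request:
arm_command(
  steps=[
    {"delta_pos": [0, 0, 0], "dr": [0, 0, -1]},
    {"delta_pos": [0, 0, 0], "dr": [0, 0, -1]},
    {"delta_pos": [0, 0, -0.1], "dr": [0, 0, -1]},
    {"delta_pos": [0, 0, 0], "dr": [0, 0, -1]},
    {"delta_pos": [0, 0, -0.1], "dr": [0, 0, -1]},
    {"delta_pos": [0, 0, 0], "dr": [0, 0, -1]},
    {"delta_pos": [0, 0, 0], "dr": [0, 0, -0.5]},
    {"delta_pos": [0, 0, 0], "dr": [0, 0, -0.5]},
  ],
)

```text
time_s: 20.3
position: [0.5504, 0.0183, 0.1603]
tool_rot: [[0.444, -0.896, 0.0], [-0.896, -0.444, -0.0], [0.0, -0.0, -1.0]]
ft_force: [4.5, -4.0, 4.8]
grip_width: 0.0092
```

```bash
python3 m.py
```

```text
t 20.50 yaw -63.63 Mz [ 0.074 -0.012 -0.029 -0.026 -0.017] mean -0.002 e6 [-0.065  0.002  0.065  0.002 -0.017] F [ 3.8 -3.5  4.4] [0.5504 0.0183 0.1603]
```

Request:
arm_command(
  steps=[
    {"delta_pos": [0.3, -0.4, 0], "dr": [0, 0, -1]},
    {"delta_pos": [0, 0, 0], "dr": [0, 0, -1]},
    {"delta_pos": [0, 0, -0.1], "dr": [0, 0, -1]},
    {"delta_pos": [0, 0, 0], "dr": [0, 0, -1]},
    {"delta_pos": [0, 0, -0.1], "dr": [0, 0, -1]},
    {"delta_pos": [0, 0, 0], "dr": [0, 0, -1]},
    {"delta_pos": [0, 0, 0], "dr": [0, 0, -0.5]},
    {"delta_pos": [0, 0, 0], "dr": [0, 0, -0.5]},
  ],
)

```text
time_s: 21.3
position: [0.5505, 0.0182, 0.1601]
tool_rot: [[0.331, -0.944, -0.0], [-0.944, -0.331, 0.0], [-0.0, 0.0, -1.0]]
ft_force: [2.9, -1.0, 4.9]
grip_width: 0.0092
```

```bash
python3 m.py
```

```text
t 21.50 yaw -70.62 Mz [ 0.033  0.002 -0.027 -0.023  0.002] mean -0.002 e6 [-0.079  0.009  0.068 -0.008 -0.03 ] F [ 2.7 -1.6  5. ] [0.5505 0.0182 0.1601]
```

Request:
arm_command(
  steps=[
    {"delta_pos": [0, 0, 0], "dr": [0, 0, -1]},
    {"delta_pos": [0, 0, 0], "dr": [0, 0, -1]},
    {"delta_pos": [0, 0, -0.1], "dr": [0, 0, -1]},
    {"delta_pos": [0, 0, 0], "dr": [0, 0, -1]},
    {"delta_pos": [0, 0, -0.1], "dr": [0, 0, -1]},
    {"delta_pos": [0, 0, 0], "dr": [0, 0, -0.5]},
    {"delta_pos": [0, 0, 0], "dr": [0, 0, -0.5]},
  ],
)

```text
time_s: 22.2
position: [0.5505, 0.0181, 0.1599]
tool_rot: [[0.231, -0.973, -0.0], [-0.973, -0.231, 0.0], [-0.0, 0.0, -1.0]]
ft_force: [2.0, -1.6, 4.2]
grip_width: 0.0091
```

```bash
python3 m.py
```

```text
t 22.40 yaw -76.59 Mz [ 0.027  0.051 -0.04  -0.071 -0.071] mean -0.021 e6 [-0.063 -0.017  0.065 -0.006 -0.037] F [ 2.1 -0.8  4.7] [0.5505 0.0181 0.1599]
```

Request:
arm_command(
  steps=[
    {"delta_pos": [0, 0, 0], "dr": [0, 0, -1]},
    {"delta_pos": [0, 0, 0], "dr": [0, 0, -1]},
    {"delta_pos": [0, 0, -0.1], "dr": [0, 0, -1]},
    {"delta_pos": [0, 0, 0], "dr": [0, 0, -1]},
    {"delta_pos": [0, 0, -0.1], "dr": [0, 0, -1]},
    {"delta_pos": [0, 0, 0], "dr": [0, 0, -1]},
    {"delta_pos": [0, 0, 0], "dr": [0, 0, -0.5]},
    {"delta_pos": [0, 0, 0], "dr": [0, 0, -0.5]},
  ],
)

```text
time_s: 23.2
position: [0.5506, 0.018, 0.1597]
tool_rot: [[0.111, -0.994, -0.0], [-0.994, -0.111, 0.0], [-0.0, 0.0, -1.0]]
ft_force: [1.3, -0.5, 4.3]
grip_width: 0.0094
```

```bash
python3 m.py
```

```text
t 23.40 yaw -83.58 Mz [ 0.055  0.007 -0.018  0.024 -0.034] mean 0.007 e6 [-0.059 -0.018  0.066 -0.003 -0.031] F [ 1.9 -0.7  4. ] [0.5506 0.018  0.1597]
```

Request:
arm_command(
  steps=[
    {"delta_pos": [0, 0, 0], "dr": [0, 0, -1]},
    {"delta_pos": [0, 0, 0], "dr": [0, 0, -1]},
    {"delta_pos": [0, 0, -0.1], "dr": [0, 0, -1]},
    {"delta_pos": [0, 0, 0], "dr": [0, 0, -1]},
    {"delta_pos": [0, 0, -0.1], "dr": [0, 0, -1]},
    {"delta_pos": [0, 0, 0], "dr": [0, 0, -0.5]},
    {"delta_pos": [0, 0, 0], "dr": [0, 0, -0.5]},
  ],
)

```text
time_s: 24.1
position: [0.5506, 0.018, 0.1595]
tool_rot: [[0.007, -1.0, -0.0], [-1.0, -0.007, -0.0], [0.0, 0.0, -1.0]]
ft_force: [1.9, -0.7, 2.6]
grip_width: 0.0095
```

```bash
python3 m.py
```

```text
t 24.30 yaw -89.58 Mz [ 0.052  0.001 -0.046 -0.012 -0.086] mean -0.018 e6 [-0.056 -0.016  0.069  0.001 -0.028] F [ 1.4 -1.5  2.9] [0.5506 0.018  0.1595]
```

Request:
arm_command(
  steps=[
    {"delta_pos": [0, 0, 0], "dr": [0, 0, -1]},
    {"delta_pos": [0, 0, 0], "dr": [0, 0, -1]},
    {"delta_pos": [0, 0, -0.1], "dr": [0, 0, -1]},
    {"delta_pos": [0, 0, 0], "dr": [0, 0, -1]},
    {"delta_pos": [0, 0, -0.1], "dr": [0, 0, -1]},
    {"delta_pos": [0, 0, 0], "dr": [0, 0, -1]},
    {"delta_pos": [0, 0, 0], "dr": [0, 0, -0.5]},
    {"delta_pos": [0, 0, 0], "dr": [0, 0, -0.5]},
  ],
)

```text
time_s: 25.1
position: [0.5506, 0.018, 0.1592]
tool_rot: [[-0.115, -0.993, -0.0], [-0.993, 0.115, -0.0], [0.0, 0.0, -1.0]]
ft_force: [2.3, -2.2, 0.7]
grip_width: 0.0089
```

```bash
python3 m.py
```

```text
t 25.30 yaw -96.58 Mz [ 0.028 -0.01  -0.012 -0.061 -0.018] mean -0.015 e6 [-0.053 -0.013  0.071  0.003 -0.025] F [ 1.5 -2.7  1.1] [0.5506 0.018  0.1592]
```

Request:
arm_command(
  steps=[
    {"delta_pos": [0, 0, 0], "dr": [0, 0, -1]},
    {"delta_pos": [0, 0, 0], "dr": [0, 0, -1]},
    {"delta_pos": [0, 0, -0.1], "dr": [0, 0, -1]},
    {"delta_pos": [0, 0, 0], "dr": [0, 0, -1]},
    {"delta_pos": [0, 0, -0.1], "dr": [0, 0, -1]},
    {"delta_pos": [0, 0, 0], "dr": [0, 0, -0.5]},
    {"delta_pos": [0, 0, 0], "dr": [0, 0, -0.5]},
  ],
)

```text
time_s: 26.0
position: [0.5506, 0.0179, 0.1591]
tool_rot: [[-0.218, -0.976, -0.0], [-0.976, 0.218, -0.0], [0.0, 0.0, -1.0]]
ft_force: [1.3, -4.2, 0.1]
grip_width: 0.0092
```

```bash
python3 m.py
```

```text
t 26.20 yaw -102.58 Mz [ 0.076  0.093 -0.012 -0.031  0.053] mean 0.036 e6 [-0.022  0.014  0.096  0.029  0.001] F [ 1.  -4.6  0.3] [0.5506 0.018  0.1591]
```

Joint-6 effort shifted by +0.03 across all samples and Mz rose too, so contact started about 2° ago. I now take small steps.

Request:
arm_command(
  steps=[
    {"delta_pos": [0, 0, 0], "dr": [0, 0, -0.5]},
    {"delta_pos": [0, 0, -0.1], "dr": [0, 0, -0.5]},
    {"delta_pos": [0, 0, 0], "dr": [0, 0, -0.5]},
    {"delta_pos": [0, 0, 0], "dr": [0, 0, -0.5]},
  ],
)

```text
time_s: 26.6
position: [0.5506, 0.0179, 0.159]
tool_rot: [[-0.252, -0.968, -0.0], [-0.968, 0.252, -0.0], [0.0, 0.0, -1.0]]
ft_force: [1.7, -5.7, -0.3]
grip_width: 0.0096
```

```bash
python3 m.py
```

```text
t 26.80 yaw -104.61 Mz [0.115 0.103 0.045 0.068 0.076] mean 0.081 e6 [0.002 0.071 0.132 0.07  0.052] F [ 0.9 -5.   0. ] [0.5506 0.0179 0.159 ]
```

Request:
arm_command(
  steps=[
    {"delta_pos": [0, 0, 0], "dr": [0, 0, -0.4]},
    {"delta_pos": [0, 0, 0], "dr": [0, 0, -0.4]},
    {"delta_pos": [0, 0, 0], "dr": [0, 0, -0.4]},
  ],
)

```text
time_s: 27.1
position: [0.5506, 0.0179, 0.159]
tool_rot: [[-0.273, -0.962, -0.0], [-0.962, 0.273, -0.0], [0.0, 0.0, -1.0]]
ft_force: [0.3, -4.4, -1.1]
grip_width: 0.0088
```

```bash
python3 m.py
```

```text
t 27.30 yaw -105.80 Mz [0.117 0.077 0.134 0.086 0.089] mean 0.100 e6 [0.047 0.101 0.147 0.099 0.084] F [ 0.7 -4.7 -0.2] [0.5506 0.0179 0.159 ]
```

It is snug, at about 0.10 N·m above drag and 5–6° past touch. Next I back off a quarter turn, rising 3 mm.

Request:
arm_command(
  steps=[
    {"delta_pos": [0, 0, 0], "dr": [0, 0, 2]},
    {"delta_pos": [0, 0, 0.2], "dr": [0, 0, 5]},
    {"delta_pos": [0, 0, 0.2], "dr": [0, 0, 5]},
    {"delta_pos": [0, 0, 0.2], "dr": [0, 0, 5]},
    {"delta_pos": [0, 0, 0.1], "dr": [0, 0, 5]},
    {"delta_pos": [0, 0, 0.2], "dr": [0, 0, 5]},
    {"delta_pos": [0, 0, 0.2], "dr": [0, 0, 5]},
    {"delta_pos": [0, 0, 0.1], "dr": [0, 0, 5]},
    {"delta_pos": [0, 0, 0.2], "dr": [0, 0, 5]},
    {"delta_pos": [0, 0, 0.2], "dr": [0, 0, 5]},
    {"delta_pos": [0, 0, 0.2], "dr": [0, 0, 5]},
    {"delta_pos": [0, 0, 0.2], "dr": [0, 0, 5]},
    {"delta_pos": [0, 0, 0.1], "dr": [0, 0, 5]},
    {"delta_pos": [0, 0, 0.2], "dr": [0, 0, 5]},
    {"delta_pos": [0, 0, 0.2], "dr": [0, 0, 5]},
    {"delta_pos": [0, 0, 0.2], "dr": [0, 0, 5]},
    {"delta_pos": [0, 0, 0.1], "dr": [0, 0, 5]},
    {"delta_pos": [0, 0, 0.2], "dr": [0, 0, 5]},
    {"delta_pos": [0, 0, 0.1], "dr": [0, 0, 3]},
    {"delta_pos": [0, 0, 0], "dr": [0, 0, 2]},
  ],
)

```text
time_s: 29.3
position: [0.5502, 0.0185, 0.162]
tool_rot: [[0.972, -0.237, -0.001], [-0.237, -0.972, 0.001], [-0.001, -0.001, -1.0]]
ft_force: [-1.2, -2.3, 1.4]
grip_width: 0.0093
```

```bash
python3 m.py
```

```text
t 29.50 yaw -13.84 Mz [-0.076 -0.011  0.081  0.068  0.065] mean 0.026 e6 [ 0.198  0.065 -0.316 -0.097  0.006] F [-1.3 -1.2  0.9] [0.5502 0.0185 0.162 ]
```

Request:
arm_command(
  steps=[
    {"delta_pos": [0, 0, 0], "dr": [0, 0, 0]},
    {"delta_pos": [0, 0, 0], "dr": [0, 0, 0]},
    {"delta_pos": [0, 0, 0], "dr": [0, 0, 0]},
    {"delta_pos": [0, 0, 0], "dr": [0, 0, 0]},
    {"delta_pos": [0, 0, 0], "dr": [0, 0, 0]},
    {"delta_pos": [0, 0, 0], "dr": [0, 0, 0]},
    {"delta_pos": [0, 0, 5], "dr": [0, 0, 0]},
    {"delta_pos": [0, 0, 10], "dr": [0, 0, 0]},
    {"delta_pos": [0, 0, 20], "dr": [0, 0, 0]},
    {"delta_pos": [0, 0, 25], "dr": [0, 0, 0]},
    {"delta_pos": [0, 0, 10], "dr": [0, 0, 0]},
  ],
  grip=0.5,
)

```text
time_s: 30.6
position: [0.5513, 0.0179, 0.2351]
tool_rot: [[0.971, -0.238, 0.004], [-0.238, -0.971, -0.001], [0.004, -0.0, -1.0]]
ft_force: [-0.2, -0.2, 0.4]
grip_width: 0.0426
```

Request:
arm_command(
  steps=[
    {"delta_pos": [0, -20, 0], "dr": [0, 0, 1]},
    {"delta_pos": [0, -20, 0], "dr": [0, 0, 2]},
    {"delta_pos": [0, -20, 0], "dr": [0, 0, 2]},
    {"delta_pos": [0, -20, 0], "dr": [0, 0, 2]},
    {"delta_pos": [0, -20, 0], "dr": [0, 0, 2]},
    {"delta_pos": [0, -20, 0], "dr": [0, 0, 2]},
    {"delta_pos": [0, -20, 0], "dr": [0, 0, 2]},
    {"delta_pos": [0, -20, 0], "dr": [0, 0, 1]},
    {"delta_pos": [0, -20, 0], "dr": [0, 0, 0]},
    {"delta_pos": [0, -20, 0], "dr": [0, 0, 0]},
    {"delta_pos": [0, -18, 0], "dr": [0, 0, 0]},
    {"delta_pos": [0, 0, -20], "dr": [0, 0, 0]},
    {"delta_pos": [0, 0, -20], "dr": [0, 0, 0]},
    {"delta_pos": [0, 0, -10], "dr": [0, 0, 0]},
    {"delta_pos": [0, 0, 0], "dr": [0, 0, 0]},
    {"delta_pos": [0, 0, 0], "dr": [0, 0, 0]},
  ],
  grip=0,
)

```text
time_s: 32.2
position: [0.5509, -0.2001, 0.1828]
tool_rot: [[1.0, 0.004, 0.001], [0.004, -1.0, -0.0], [0.001, 0.0, -1.0]]
ft_force: [0.2, 0.4, 0.6]
grip_width: 0.0003
```

```bash
python3 o.py; python3 - <<'E'
from rig import env
import cv2
a=env.get_image("top")[195:335,295:500];b=env.get_image("scene")[170:310,180:385]
cv2.imwrite("pics/push0.png",cv2.resize(cv2.vconcat([a,b]),None,fx=2.1,fy=2.1,interpolation=cv2.INTER_CUBIC))
E
```

```text
32.2 [ 0.551 -0.2    0.183] F [0.163 0.418 0.556] M [-0.048  0.016  0.034] yaw 0.23 q [-31.523  28.656  75.033   0.002  76.259 -31.754] w 0.00034117586322029807 eff6 -0.0015908904606476426
```

View pics/push0.png

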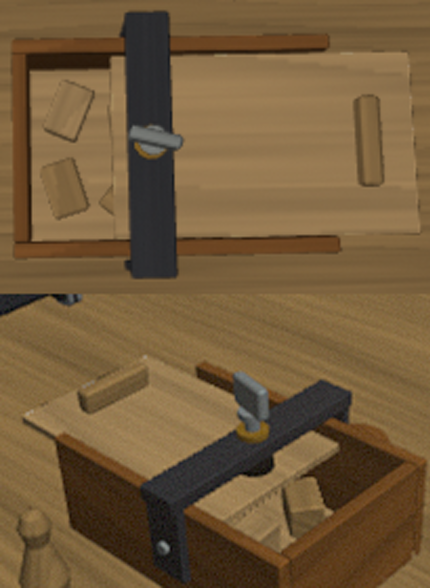

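The wing now sits about 104° clockwise from its start, which matches 195° in and 92° out. The lid hasn't moved. Next I descend behind the bar and push.

Request:
arm_command(
  steps=[
    {"delta_pos": [0, 0, -15], "dr": [0, 0, 0]},
    {"delta_pos": [0, 0, -20], "dr": [0, 0, 0]},
    {"delta_pos": [0, 0, -20], "dr": [0, 0, 0]},
    {"delta_pos": [0, 0, -10], "dr": [0, 0, 0]},
    {"delta_pos": [0, 0, -5], "dr": [0, 0, 0]},
    {"delta_pos": [0, 0, 0], "dr": [0, 0, 0]},
    {"delta_pos": [0, 0, 0], "dr": [0, 0, 0]},
  ],
)

```text
time_s: 33.0
position: [0.551, -0.2002, 0.113]
tool_rot: [[1.0, 0.004, 0.001], [0.004, -1.0, -0.001], [0.001, 0.001, -1.0]]
ft_force: [0.8, -0.7, 0.1]
grip_width: 0.0004
```

Request:
arm_command(
  steps=[
    {"delta_pos": [0, 4, 0], "dr": [0, 0, 0]},
    {"delta_pos": [0, 4, 0], "dr": [0, 0, 0]},
    {"delta_pos": [0, 4, 0], "dr": [0, 0, 0]},
    {"delta_pos": [0, 4, 0], "dr": [0, 0, 0]},
    {"delta_pos": [0, 4, 0], "dr": [0, 0, 0]},
    {"delta_pos": [0, 4, 0], "dr": [0, 0, 0]},
    {"delta_pos": [0, 4, 0], "dr": [0, 0, 0]},
    {"delta_pos": [0, 4, 0], "dr": [0, 0, 0]},
    {"delta_pos": [0, 4, 0], "dr": [0, 0, 0]},
  ],
)

```text
time_s: 33.9
position: [0.5506, -0.1639, 0.1121]
tool_rot: [[1.0, 0.004, 0.0], [0.004, -1.0, -0.0], [0.0, 0.0, -1.0]]
ft_force: [-0.3, -2.3, -0.4]
grip_width: 0.0003
```

```bash
python3 o.py; python3 - <<'E'
from rig import env
import cv2
b=env.get_image("scene")[170:310,180:385]
cv2.imwrite("pics/push1.png",cv2.resize(b,None,fx=3,fy=3,interpolation=cv2.INTER_CUBIC))
E
```

```text
33.9 [ 0.551 -0.164  0.112] F [-0.29  -2.273 -0.352] M [-0.34   0.01   0.006] yaw 0.21 q [-28.37   32.01   82.219  -0.024  65.754 -28.573] w 0.00026559847306235955 eff6 -0.08266712073236704
```

View pics/push1.png

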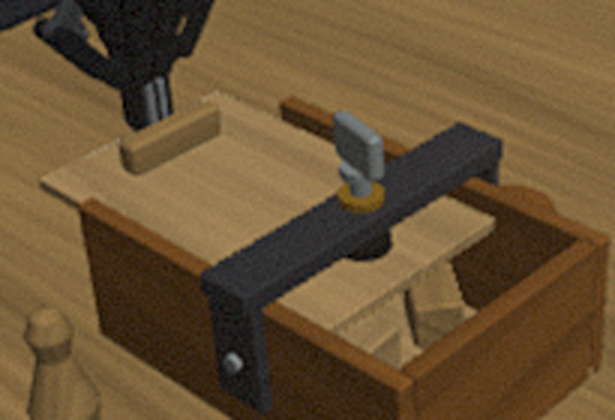

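Contact is made at 2.3 N (sliding friction). I push on at moderate speed, then slow near home.

Request:
arm_command(
  steps=[
    {"delta_pos": [0, 4, 0], "dr": [0, 0, 0]},
    {"delta_pos": [0, 4, 0], "dr": [0, 0, 0]},
    {"delta_pos": [0, 4, 0], "dr": [0, 0, 0]},
    {"delta_pos": [0, 4, 0], "dr": [0, 0, 0]},
    {"delta_pos": [0, 4, 0], "dr": [0, 0, 0]},
    {"delta_pos": [0, 4, 0], "dr": [0, 0, 0]},
    {"delta_pos": [0, 4, 0], "dr": [0, 0, 0]},
    {"delta_pos": [0, 4, 0], "dr": [0, 0, 0]},
    {"delta_pos": [0, 4, 0], "dr": [0, 0, 0]},
    {"delta_pos": [0, 3, 0], "dr": [0, 0, 0]},
    {"delta_pos": [0, 2, 0], "dr": [0, 0, 0]},
    {"delta_pos": [0, 1, 0], "dr": [0, 0, 0]},
  ],
)

```text
time_s: 35.15
position: [0.5506, -0.1217, 0.1121]
tool_rot: [[1.0, 0.004, -0.0], [0.004, -1.0, 0.0], [-0.0, -0.0, -1.0]]
ft_force: [-0.4, -2.1, 1.2]
grip_width: 0.0001
```

```bash
python3 o.py; python3 - <<'E'
from rig import env
import cv2
b=env.get_image("scene")[170:310,180:385]
cv2.imwrite("pics/push2.png",cv2.resize(b,None,fx=3,fy=3,interpolation=cv2.INTER_CUBIC))
E
```

```text
35.15 [ 0.551 -0.122  0.112] F [-0.426 -2.091  1.234] M [-0.323  0.171  0.021] yaw 0.23 q [-24.495  31.132  83.998   0.     64.877 -24.724] w 0.00013659624711763474 eff6 0.004768858489114791
```

View pics/push2.png

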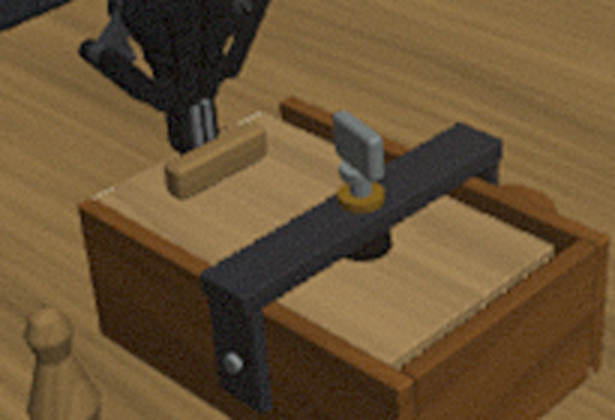

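Request:
arm_command(
  steps=[
    {"delta_pos": [0, 1, 0], "dr": [0, 0, 0]},
    {"delta_pos": [0, 1, 0], "dr": [0, 0, 0]},
    {"delta_pos": [0, 1, 0], "dr": [0, 0, 0]},
    {"delta_pos": [0, 1, 0], "dr": [0, 0, 0]},
    {"delta_pos": [0, 1, 0], "dr": [0, 0, 0]},
    {"delta_pos": [0, 1, 0], "dr": [0, 0, 0]},
    {"delta_pos": [0, 1, 0], "dr": [0, 0, 0]},
    {"delta_pos": [0, 1, 0], "dr": [0, 0, 0]},
  ],
)

```text
time_s: 36.0
position: [0.5506, -0.1139, 0.1121]
tool_rot: [[1.0, 0.004, -0.0], [0.004, -1.0, -0.0], [-0.0, 0.0, -1.0]]
ft_force: [-0.5, -2.0, 0.3]
grip_width: 0.0001
```

Request:
arm_command(
  steps=[
    {"delta_pos": [0, 0.6, 0], "dr": [0, 0, 0]},
    {"delta_pos": [0, 0.6, 0], "dr": [0, 0, 0]},
    {"delta_pos": [0, 0.6, 0], "dr": [0, 0, 0]},
    {"delta_pos": [0, 0.6, 0], "dr": [0, 0, 0]},
    {"delta_pos": [0, 0.6, 0], "dr": [0, 0, 0]},
  ],
)

```text
time_s: 36.5
position: [0.5506, -0.1109, 0.1121]
tool_rot: [[1.0, 0.004, -0.0], [0.004, -1.0, -0.0], [-0.0, 0.0, -1.0]]
ft_force: [0.1, -1.9, 0.6]
grip_width: -0.0003
```

Still sliding at 2 N.

Request:
arm_command(
  steps=[
    {"delta_pos": [0, 0.6, 0], "dr": [0, 0, 0]},
    {"delta_pos": [0, 0.6, 0], "dr": [0, 0, 0]},
    {"delta_pos": [0, 0.6, 0], "dr": [0, 0, 0]},
  ],
)

```text
time_s: 36.8
position: [0.5506, -0.1091, 0.1121]
tool_rot: [[1.0, 0.004, -0.0], [0.004, -1.0, 0.0], [-0.0, -0.0, -1.0]]
ft_force: [-0.6, -1.3, 0.2]
grip_width: -0.0003
```

Request:
arm_command(
  steps=[
    {"delta_pos": [0, 0.5, 0], "dr": [0, 0, 0]},
    {"delta_pos": [0, 0.5, 0], "dr": [0, 0, 0]},
    {"delta_pos": [0, 0.5, 0], "dr": [0, 0, 0]},
  ],
)

```text
time_s: 37.1
position: [0.5506, -0.1076, 0.1121]
tool_rot: [[1.0, 0.004, -0.0], [0.004, -1.0, 0.0], [-0.0, -0.0, -1.0]]
ft_force: [-0.6, -2.1, 0.0]
grip_width: -0.0004
```

Request:
arm_command(
  steps=[
    {"delta_pos": [0, 0.5, 0], "dr": [0, 0, 0]},
    {"delta_pos": [0, 0.5, 0], "dr": [0, 0, 0]},
    {"delta_pos": [0, 0.5, 0], "dr": [0, 0, 0]},
  ],
)

```text
time_s: 37.4
position: [0.5506, -0.1061, 0.1121]
tool_rot: [[1.0, 0.004, -0.0], [0.004, -1.0, 0.0], [-0.0, -0.0, -1.0]]
ft_force: [-1.5, -1.9, -0.2]
grip_width: 0.0003
```

Request:
arm_command(
  steps=[
    {"delta_pos": [0, 0.5, 0], "dr": [0, 0, 0]},
    {"delta_pos": [0, 0.5, 0], "dr": [0, 0, 0]},
  ],
)

```text
time_s: 37.6
position: [0.5506, -0.106, 0.1122]
tool_rot: [[1.0, 0.004, -0.0], [0.004, -1.0, -0.002], [-0.0, 0.002, -1.0]]
ft_force: [-2.9, -8.7, -0.8]
grip_width: -0.0003
```

The force jumped to 8.7 N and motion stopped where expected, so the lid is home. I retreat along -y, lift, and check.

Request:
arm_command(
  steps=[
    {"delta_pos": [0, 0, 0], "dr": [0, 0, 0]},
    {"delta_pos": [0, -2, 0], "dr": [0, 0, 0]},
    {"delta_pos": [0, -6, 0], "dr": [0, 0, 0]},
    {"delta_pos": [0, -12, 0], "dr": [0, 0, 0]},
    {"delta_pos": [0, -15, 5], "dr": [0, 0, 0]},
    {"delta_pos": [0, -20, 20], "dr": [0, 0, 0]},
    {"delta_pos": [0, -20, 25], "dr": [0, 0, 0]},
    {"delta_pos": [0, -20, 25], "dr": [0, 0, 0]},
    {"delta_pos": [0, -10, 15], "dr": [0, 0, 0]},
    {"delta_pos": [0, 0, 0], "dr": [0, 0, 0]},
    {"delta_pos": [0, 0, 0], "dr": [0, 0, 0]},
  ],
)

```text
time_s: 38.7
position: [0.5503, -0.2105, 0.2017]
tool_rot: [[1.0, 0.003, -0.0], [0.003, -1.0, 0.0], [-0.0, -0.0, -1.0]]
ft_force: [-0.2, -0.1, -0.4]
grip_width: 0.0001
```

```bash
python3 o.py; python3 - <<'E'
from h import *
import cv2
a=env.get_image("top")[150:390,250:500];b=env.get_image("scene")[170:350,165:400]
a=cv2.resize(a,None,fx=2.2,fy=2.2,interpolation=cv2.INTER_CUBIC)[:,:];b=cv2.resize(b,None,fx=1.06,fy=1.06)
cv2.imwrite("pics/end.png",cv2.hconcat([a,cv2.copyMakeBorder(b,0,a.shape[0]-b.shape[0],0,0,cv2.BORDER_CONSTANT)]))
E
```

```text
38.7 [ 0.55  -0.21   0.202] F [-0.164 -0.13  -0.41 ] M [-0.002 -0.001 -0.012] yaw 0.18 q [-32.443  28.013  72.822   0.012  79.198 -32.623] w 8.462479956438685e-05 eff6 -0.02780693059321493
```

View pics/end.png

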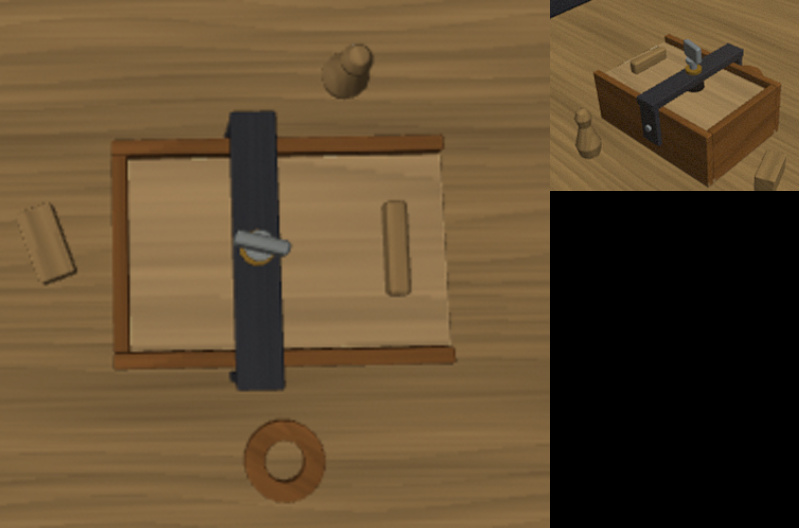

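The lid's front edge (column 128) meets the end board, with no gap visible. The wing is still about 104° from its start, and the block, skittle and ring are where they were. I'm handing the job in.

```bash
python3 -c "
from rig import env
print(env.close_job())"
```

```text
the job is handed in; nothing more can be done
None
```

I set the lid's running clearance, pushed the lid home and handed the job in at about 39 s of the 72 s allowed; it reports no verdict.

- **Screw:** I turned the wing clockwise about 195°. The shoe touched the lid at about 190°, and I stopped at roughly 0.10 N·m above the thread drag, which is snug but not forced. I then backed it off 92° by the measured tool angle. I aimed 2° past a quarter turn because it is unclear whether the quarter counts from the snug point or the first touch, about 6° earlier.
- **Lid:** I pushed the bar at about 2 N until motion stopped and the force rose to 8.7 N, at the position expected for home.
- **Last checks:** The final picture shows the lid against the end board and no gap visible. The wing is about 104° from its start, which agrees with the turns. The block, skittle and ring look undisturbed, and the arm is clear and touching nothing.
- **Uncertain:** Single wrist torque readings were noisy (about ±0.03 N·m, with one false hint of contact near 137°). I found the contact from the joint-6 effort together with averaged torque, so the snug torque is good to roughly ±0.02 N·m.

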